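# Stand the tipped sauce bottles up in the tray

## Robot

A 7-joint arm with a two-finger parallel gripper is mounted at the origin on a cart in front of the work surface, level with it; the furniture and walls round the work are solid. World frame = base frame: x ahead of the robot, y to its left, z up, the work surface at z = 0. Lengths are in mm, angles in rad, forces in N, time in s.
With the tool pointing down it reaches from about 400 to 850 mm from the base axis. Payload 10.4 kg.
Tool frame: the origin (TCP) lies at the very end of the fingers, on their centre line; the grasp point (between the pads) lies 19 mm behind it; z points along the fingers, y is the line along which they close (so a half turn about z gives the same grasp; the last joint's range is limited). The gripper opens to 87 mm and grips with 3 to 60 N. Pads are 19 mm wide; open, the fingers measure 117 mm over their backs; the gripper's body (75 mm by 190 mm) begins 51 mm behind the grasp point.
Start: joints at [-1.131, 0.332, -0.065, 1.46, 0.022, 1.35, -0.088], TCP at [279.026, 559.282, 222.576] pointing down, gripper open.
Joint ranges: [-2.6, 2.6], [-0.5, 2.12], [-1.47, 1.34], [0.16, 2.42], [-1.27, 4.41], [0.06, 2.06], [-2.6, 2.6]. Speed limits (rad/s): [2.22, 2.22, 2.79, 2.79, 3.14, 3.14, 3.14].

## Interface

Orientations are given as a rotation vector (axis times angle).
In Python, from rig import robot gives the robot as it stands.
- The arm moves only by the shell command python3 -m inch 'ROWS' [FORCE]. ROWS is a JSON object of lists of equal length, an entry for each row: "offset": the shift along the tool's x, y, z in m, a list of three; "turn": the turn about the tool's z in degrees; "grip": the finger opening in m, from 0 to 0.087. A call has 1 to 20 rows; each row is the pose to reach, as a shift and turn from the pose commanded when the call began, along the tool's axes at that moment; what a row does not reach only later rows make up. A row lasts 1/12 s, in which the tool goes at most 41.7 mm and 7.16 degrees, less where a joint would pass 70% of its speed; a pose out of reach is approached as far as the arm can. A call with a gripper value outside its range is refused whole. The fingers move at their own pace and stop on an object; FORCE is the grip in N (left out, the last holds). Time passes only in rows, so rows that repeat a pose let the fingers close. It gives the time, the measured TCP pose, the force, the opening and the grip force at its end, in the units of the state.
- robot.get_obs(): the state, without advancing time (a new reading comes with each control period).
- robot.get_image(name): name is "scene" or "side" or "wrist"; returns a dict with "image" (480x640x3 uint8, red, green, blue), "range_z" (480x640 float32, mm along the optical axis (not along the pixel's ray), 0 where there is no reading), "fx", "fy", "cx", "cy" (pixels), "R" (3x3) and "t" (3): a world point X has camera coordinates R X + t. Camera axes: x right, y down, z forward; pixel columns grow to the right and rows downward; lengths in mm; the calibration is good to about 2 mm. A picture is of the moment at which its call begins.
- robot.job_done(): hands the job in; it is judged then, once.
Trained networks look in the newest picture that a camera, given by its name, has taken for a name from the list of things; names that differ only in an ending like _2 or _b are one class to them, and where a whole thing is asked for, a point or a joint stands for the part that bears it (a point fixed in the world has none). Each returns a list of dicts, best first, with "conf" (0 to 1); they miss things now and then, are a little off and sometimes report something else, mostly with a low value. They report only what shows in the picture. A call takes as long as a camera call.
- robot.regions_of(camera, query): "pixels" (480x640 bool, what is visible of it) and "centre" ([column, row] in pixels, amid what is visible of it).
The state is a dict: "time": time; "joint_positions": joint angles; "joint_velocities": joint speeds; "tau": joint torques, N m; "tcp_pos": TCP position; "tool_rot": TCP orientation; "force": force on the tool from outside, world axes, zero at the start; "moment": the same for the moment, N m; "opening": finger opening in mm; "gripper_force": force on a finger pad.
Only numpy, scipy, OpenCV 4.12 (cv2) and the standard library are available. Lean on these libraries where they do the work, as an engineer would, in place of code of your own. Each camera call takes 0.05 s, during which the arm holds its last target. There are 200 camera calls.

## Task

The two dark sauce bottles in the long white tray have tipped over and are leaning on its wire bows. Stand both of them upright on the tray floor again, each in the bay where its foot already is, and let go of them. Leave the honey jar and the tin in the tray standing where they are.

Things in the scene. Friction and masses are not known exactly. Their poses are not given: they have to be found in the camera images.
- tray: Fixed white tray, one lane inside 425 x 84 mm; floor 4 mm thick, rails 18 mm high. Origin: centre of its underside; y along the lane (to the robot's left, turned up to 17 degrees), x across, z up. Two dished bows of 8 mm steel wire cross it: right bow at y = -122.5 mm, left bow at y = +7.5 mm, each 75 mm high in mid-lane, 99 mm at the rails.
- bay_right (a point): Centre of the right bay, on the tray floor (4 mm above the worktop): the space between the two bows, 130 mm apart. Axes as the tray's.
- bay_left (a point): Centre of the left bay, on the tray floor: the space between the left bow (65 mm to its -y side) and the neighbour standing at the tray's +y end. Axes as the tray's.
- bottle_right: Dark sauce bottle, 193 mm tall, 0.35 to 0.55 kg: body 58 mm across up to 120 mm from its foot, then neck and cap 30 mm across (grip there). Origin: on the underside, centre line 2 mm to its +y side; z runs foot to cap. At the start it leans about 42 degrees towards the tray's -y end, on the right bow; it belongs in the right bay. The left bottle's cap hangs over its place.
- bottle_left: Dark sauce bottle, 193 mm tall, 0.35 to 0.55 kg: body 58 mm across up to 120 mm from its foot, then neck and cap 30 mm across (grip there). Origin: on the underside, centre line 2 mm to its +y side; z runs foot to cap. At the start it leans about 42 degrees towards the tray's -y end, on the left bow; it belongs in the left bay.
- honey_jar: Honey jar with a flat lid, 64 mm across, 87 mm tall, standing at one end of the tray (which end varies). Origin: centre of its underside, z up. To be left alone.
- tin: Low round food tin, 75 mm across, 58 mm tall, standing at the other end of the tray. Origin: centre of its underside, z up. To be left alone.

How it is judged:
By the outcome, as a careful person would: the job done as asked, in the order asked, and still so for the second after the job is handed in, with the robot touching nothing.
It also fails if it takes over 48 s, if anything falls off the work surface, if the arm or the gripper's body presses on something with over 40 N, if the wrist force passes 120 N, or if a joint passes its speed limit or range.

## Working session

There is one attempt and no reset: what is moved stays moved. The work goes in short steps, Python scripts to look and compute and a shell command to move; the robot and the scene stay as the last step left them, time stands still between calls to the robot, and variables do not carry over. Pictures are saved under pics/ and viewed, at most 10 in all, crops included, and the job is handed in when it is done.

```bash
ls; mkdir -p pics; cat > h.py <<'E'
import numpy as np, cv2
from rig import robot
def cloud(im):
    z=im["range_z"].astype(float); v,u=np.mgrid[:480,:640]
    P=np.stack([(u-im["cx"])/im["fx"]*z,(v-im["cy"])/im["fy"]*z,z],-1)
    return (P-np.array(im["t"]))@np.array(im["R"]), z>0
E
python3 - <<'E'
from h import *
a=[]
for n in("scene","side"):
    im=robot.get_image(n); a.append(cv2.cvtColor(im["image"],cv2.COLOR_RGB2BGR))
    P,ok=cloud(im); np.savez(n+".npz",P=P,ok=ok)
    for q in("tray","bottle_left","bottle_right","honey_jar","tin"):
        for k,r in enumerate(robot.regions_of(n,q)):
            m=r["pixels"]&ok; np.save(f"m_{n}_{q}_{k}.npy",m)
            print(n,q,k,round(r["conf"],2),np.round(r["centre"]),m.sum(),np.median(P[m],0).round() if m.any() else 0)
cv2.imwrite("pics/a.png",a[0]);cv2.imwrite("pics/b.png",a[1])
print(robot.get_obs())
E
```

```text
pics
scene tray 0 0.84 [355. 269.] 6335 [479.   4.   7.]
scene bottle_left 0 0.74 [323. 210.] 2972 [480.  80. 101.]
scene bottle_right 0 0.73 [393. 234.] 3614 [491. -45. 103.]
scene honey_jar 0 0.67 [273. 209.] 1926 [476. 209.  61.]
scene tin 0 0.59 [439. 283.] 2783 [ 503. -124.   55.]
side tray 0 0.82 [307. 275.] 3469 [468. 109.   8.]
side bottle_left 0 0.81 [307. 243.] 545 [468. 115.  65.]
side honey_jar 0 0.82 [261. 275.] 2450 [476. 247.  59.]
side tin 0 0.91 [348. 221.] 441 [493. -92.  31.]
{'time': 0.6, 'joint_positions': array([-1.13057773,  0.33221661, -0.06470398,  1.4600951 ,  0.02159328,
        1.34990305, -0.08851814]), 'joint_velocities': array([-0.00101467,  0.00088003,  0.00122507,  0.00089897,  0.00106177,
        0.00118482, -0.000323  ]), 'tau': array([-7.39524021e-04, -6.22773242e+01,  2.42943369e-02, -3.89990616e+01,
       -6.11680909e-02,  3.15919449e-02,  4.71405281e-05]), 'tcp_pos': array([279.03412018, 559.27847963, 222.5674954 ]), 'tool_rot': array([-7.20539829e-01, -3.05783663e+00, -1.18268398e-04]), 'force': array([-0.20035011, -0.14789648,  0.57725415]), 'moment': array([-0.05343581, -0.00675939,  0.02247807]), 'gripper_force': 0.0, 'opening': 87.11321727661232}
```

View pics/a.png

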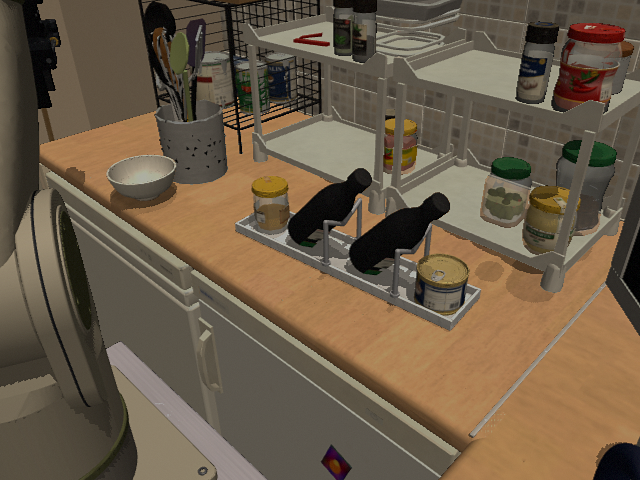

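View pics/b.png

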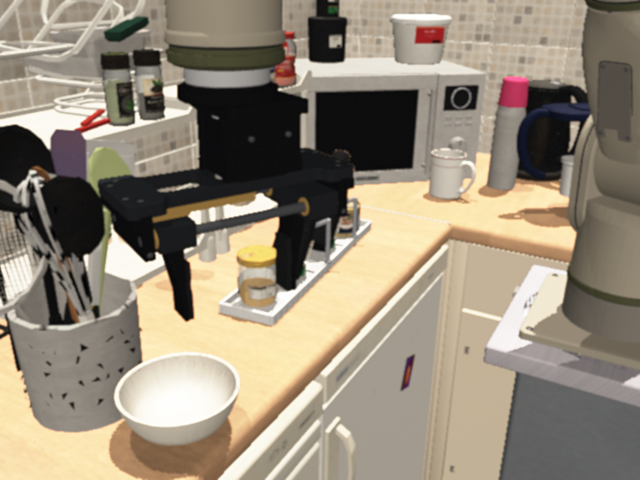

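```bash
python3 - <<'E'
from h import *
d=np.load("scene.npz");P=d["P"];ok=d["ok"]
m=np.load("m_scene_tray_0.npy");Q=P[m]
Q=Q[(Q[:,2]>-5)&(Q[:,2]<24)]
lo,hi=np.percentile(Q[:,:2],[1,99],0);print(lo,hi)
r=cv2.minAreaRect(Q[:,:2].astype(np.float32));print(r,cv2.boxPoints(r))
B=P[m];B=B[(B[:,2]>40)];print("bow pts",len(B))
for n in("bottle_left","bottle_right"):
    q=P[cv2.erode(np.load(f"m_scene_{n}_0.npy").astype(np.uint8),np.ones((3,3)))>0]
    c=np.median(q,0);q=q[np.linalg.norm(q-c,axis=1)<130]
    # neck: far along -y, up
    a=np.array([0,-.67,.74]);s=q@a;smax=np.percentile(s,99.5)
    for k in range(0,200,15):
        w=q[(s<smax-k)&(s>=smax-k-15)]
        if len(w)>5:print(n,k,len(w),w.mean(0).round(),np.ptp(w,0).round())
for n in("honey_jar","tin"):
    q=P[np.load(f"m_scene_{n}_0.npy")];t=q[q[:,2]>np.percentile(q[:,2],90)-6];print(n,t.mean(0).round(),np.ptp(t,0).round())
# obstacles near shelf
A=P[ok];A=A[(A[:,1]>-300)&(A[:,1]<330)&(A[:,0]>530)&(A[:,0]<900)&(A[:,2]>10)]
for y in range(-300,330,60):
    for zl,zh in((10,60),(60,150),(150,250),(250,450)):
        w=A[(A[:,1]>=y)&(A[:,1]<y+60)&(A[:,2]>zl)&(A[:,2]<zh)]
        if len(w)>10:print(y,zl,zh,len(w),np.percentile(w[:,0],2).round(),w[:,2].min().round())
E
```

```text
[ 438.70615527 -162.1597713 ] [563.62265069 267.79421545]
((550.0006103515625, 59.90950012207031), (201.76148986816406, 437.5389709472656), 3.860273838043213) [[ 434.62042  271.391  ]
 [ 464.0771  -165.15529]
 [ 665.3808  -151.57199]
 [ 635.92413  284.9743 ]]
bow pts 858
bottle_left 0 306 [499.  28. 163.] [30. 25. 29.]
bottle_left 15 101 [491.  38. 150.] [11. 27. 24.]
bottle_left 30 131 [492.  49. 138.] [19. 27. 26.]
bottle_left 45 296 [489.  59. 126.] [29. 35. 35.]
bottle_left 60 325 [484.  67. 114.] [36. 42. 43.]
bottle_left 75 244 [478.  77. 103.] [30. 44. 44.]
bottle_left 90 162 [473.  91.  96.] [14. 39. 36.]
bottle_left 105 166 [473.  98.  81.] [28. 43. 44.]
bottle_left 120 201 [472. 106.  69.] [29. 46. 42.]
bottle_left 135 194 [472. 115.  56.] [21. 47. 48.]
bottle_left 150 172 [471. 127.  47.] [23. 49. 45.]
bottle_left 165 190 [472. 133.  32.] [32. 50. 44.]
bottle_left 180 56 [469. 148.  31.] [74. 36. 34.]
bottle_right 0 364 [ 509. -101.  165.] [30. 28. 27.]
bottle_right 15 138 [503. -90. 151.] [11. 26. 27.]
bottle_right 30 154 [503. -77. 140.] [13. 26. 28.]
bottle_right 45 304
[... 805 characters left out ...]
0 150 1437 672.0 60.0
-180 150 250 407 775.0 150.0
-180 250 450 3655 659.0 259.0
-120 10 60 1748 533.0 26.0
-120 60 150 2366 550.0 60.0
-120 250 450 1812 658.0 259.0
-60 10 60 1258 553.0 10.0
-60 60 150 100 555.0 62.0
-60 250 450 1424 658.0 258.0
0 10 60 1168 662.0 30.0
0 250 450 1660 658.0 259.0
60 10 60 2587 542.0 10.0
60 60 150 942 536.0 60.0
60 150 250 635 662.0 150.0
60 250 450 2666 659.0 250.0
120 10 60 1044 653.0 10.0
120 60 150 1562 662.0 60.0
120 150 250 603 663.0 150.0
120 250 450 2454 659.0 250.0
180 10 60 388 532.0 10.0
180 60 150 230 753.0 60.0
180 250 450 2941 660.0 259.0
240 10 60 1015 658.0 27.0
240 250 450 1354 659.0 259.0
300 10 60 598 658.0 26.0
300 250 450 362 659.0 259.0
```

```bash
python3 - <<'E'
from h import *
from scipy.optimize import least_squares
d=np.load("scene.npz");P=d["P"]
Q=P[np.load("m_scene_tray_0.npy")]
R=Q[(Q[:,2]>14)&(Q[:,2]<23)&(Q[:,0]<490)]
ys=[];xs=[]
for y in range(-150,270,10):
    w=R[(R[:,1]>=y)&(R[:,1]<y+10)]
    if len(w)>4: ys.append(w[:,1].mean());xs.append(np.percentile(w[:,0],10))
c=least_squares(lambda p:p[0]+p[1]*np.array(ys)-np.array(xs),[450,0],loss="soft_l1",f_scale=2).x
th=np.arctan(-c[1]);print("near rail x=",c,"deg",np.degrees(th))
ey=np.array([-np.sin(th),np.cos(th)]);ex=np.array([np.cos(th),np.sin(th)])
T=lambda q:np.c_[q[:,:2]@ex,q[:,:2]@ey,q[:,2]]
q=T(Q);lowb=q[q[:,2]<24];print("y ext",np.percentile(lowb[:,1],[.5,1,5,95,99,99.5]),"x ext",np.percentile(lowb[:,0],[1,99]))
bw=q[(q[:,2]>45)&(q[:,2]<100)];h=np.histogram(bw[:,1],np.arange(-200,250,10));print([(int(b),int(n)) for n,b in zip(*h) if n>8])
for lo,hi in((-130,-20),(0,110)):
    w=bw[(bw[:,1]>lo)&(bw[:,1]<hi)];print("bow",np.median(w,0),len(w),np.percentile(w[:,0],[2,98]))
for n in("bottle_left","bottle_right"):
    w=P[cv2.erode(np.load(f"m_scene_{n}_0.npy").astype(np.uint8),np.ones((3,3)))>0]
    w=T(w);c0=np.median(w,0);w=w[np.linalg.norm(w-c0,axis=1)<140]
    def f(p):
        a=np.array([p[3],-np.sin(p[4]),np.cos(p[4])]);a/=np.linalg.norm(a);v=w-p[:3];s=v@a
        r=np.linalg.norm(v-s[:,None]*a,axis=1)
        body=np.maximum(np.abs(s-60)-60,np.abs(r-29)*0); 
        # signed distance to union of cylinders
        def sd(s0,s1,R):
            dx=r-R;dy=np.maximum(s0-s,s-s1);return np.minimum(np.maximum(dx,dy),0)+np.hypot(np.maximum(dx,0),np.maximum(dy,0))
        return np.minimum(sd(0,115,29),sd(100,193,15))
    o=least_squares(f,[c0[0]+20,c0[1]+60,20,0,np.radians(42)],loss="soft_l1",f_scale=2);p=o.x
    a=np.array([p[3],-np.sin(p[4]),np.cos(p[4])]);a/=np.linalg.norm(a)
    print(n,"foot(tray-rot)",p[:3].round(1),"cant",p[3].round(3),"lean",np.degrees(p[4]).round(1),"med res",np.median(np.abs(o.fun)))
    for s in(0,160,165,170):
        g=p[:3]+s*a;print(s,"tray-rot",g.round(1),"world",(g[0]*ex+g[1]*ey).round(1),g[2].round(1))
for n in("honey_jar","tin"):
    w=T(P[np.load(f"m_scene_{n}_0.npy")]);w=w[w[:,2]>np.percentile(w[:,2],90)-4]
    print(n,((np.percentile(w,99,0)+np.percentile(w,1,0))/2).round(1))
from scipy.spatial.transform import Rotation as Ro
print(Ro.from_rotvec(robot.get_obs()["tool_rot"]).as_matrix().round(4))
E
```

```text
near rail x= [ 4.59815118e+02 -8.75086734e-02] deg 5.001137772861306
y ext [-204.95256391 -204.7211957  -202.79451561  199.6865448   226.30614707
  227.29924287] x ext [456.78749193 550.24390824]
[(-120, 353), (-110, 91), (10, 313), (20, 60)]
bow [ 495.156162   -112.20011887   76.71125638] 445 [456.94195832 550.67895662]
bow [494.50195146  17.83387291  79.33347354] 375 [456.83175557 550.11115124]
bottle_left foot(tray-rot) [504.2 100.2  30.3] cant 0.01 lean 40.7 med res 1.3410402726238289
0 tray-rot [504.2 100.2  30.3] world [493.6 143.8] 30.3
160 tray-rot [505.9  -4.1 151.6] world [504.3  40. ] 151.6
165 tray-rot [505.9  -7.4 155.3] world [504.6  36.7] 155.3
170 tray-rot [506.  -10.7 159.1] world [505.   33.5] 159.1
bottle_right foot(tray-rot) [504.8 -30.5  31. ] cant 0.009 lean 40.5 med res 1.228394549938951
0 tray-rot [504.8 -30.5  31. ] world [505.5  13.7] 31.0
160 tray-rot [ 506.2 -134.4  152.7] world [516.  -89.7] 152.7
165 tray-rot [ 506.2 -137.6  156.5] world [516.3 -93. ] 156.5
170 tray-rot [ 506.3 -140.9  160.3] world [516.6 -96.2] 160.3
honey_jar [506.8 181.5  89.6]
tin [ 507.5 -159.8   58.8]
[[-8.948e-01  4.465e-01  0.000e+00]
 [ 4.465e-01  8.948e-01  1.000e-04]
 [ 0.000e+00  1.000e-04 -1.000e+00]]
```

```bash
python3 - <<'E'
from h import *
d=np.load("scene.npz");A=d["P"][d["ok"]]
# obstacles within 150mm of straight path above z 150
p=np.array([279,559.]);e=np.array([505,37.])-p
t=np.clip((A[:,:2]-p)@e/(e@e),0,1);dd=np.linalg.norm(A[:,:2]-p-t[:,None]*e,axis=1)
w=A[(A[:,2]>140)&(dd<150)&(A[:,2]<600)]
H,_,_=np.histogram2d(w[:,0],w[:,1],[range(200,701,50),range(-100,701,50)]);
for i,j in np.argwhere(H>15):
    k=w[(w[:,0]//50*50==200+50*i)&(w[:,1]//50*50==-100+50*j)];print(200+50*i,-100+50*j,int(H[i,j]),k[:,2].max().round())
E
python3 -m inch '{"offset":[[-0.15,-0.127,0],[-0.3,-0.253,0],[-0.435,-0.3665,0],[-0.435,-0.3665,0],[-0.435,-0.3665,0],[-0.435,-0.3665,0],[-0.435,-0.3665,0],[-0.435,-0.3665,0],[-0.435,-0.3665,0],[-0.435,-0.3665,0],[-0.435,-0.3665,0],[-0.435,-0.3665,0],[-0.435,-0.3665,0],[-0.435,-0.3665,0],[-0.435,-0.3665,0],[-0.435,-0.3665,0],[-0.435,-0.3665,0],[-0.435,-0.3665,0]],"turn":[7,14,21,28,35,42,49,56,58.5,58.5,58.5,58.5,58.5,58.5,58.5,58.5,58.5,58.5],"grip":[0.087,0.087,0.087,0.087,0.087,0.087,0.087,0.087,0.087,0.087,0.087,0.087,0.087,0.087,0.087,0.087,0.087,0.087]}' 15
```

```text
200 450 124 335.0
200 500 21 273.0
250 450 648 386.0
250 500 1059 388.0
250 550 23 370.0
300 500 16 348.0
300 550 300 372.0
300 600 198 335.0
450 -100 25 168.0
450 0 328 175.0
450 50 56 161.0
500 -100 433 177.0
500 0 177 175.0
time: 2.1
tcp_pos: [504.3, 38.6, 222.5]
tool_rot: [-2.12, -2.318, -0.0]
force: [-0.4, -0.4, -0.1]
opening: 87.4
gripper_force: 0.0
```

```bash
python3 -m inch '{"offset":[[0.006,0.001,0.03],[0.006,0.001,0.06],[0.006,0.001,0.08],[0.006,0.001,0.0945],[0.006,0.001,0.0945],[0.006,0.001,0.0945],[0.006,0.001,0.0945],[0.006,0.001,0.0945],[0.006,0.001,0.0945],[0.006,0.001,0.0945],[0.006,0.001,0.0945],[0.006,0.001,0.0945],[0.006,0.001,0.0945],[0.006,0.001,0.0945],[0.006,0.001,0.0945],[0.006,0.001,0.0945]],"turn":[0,0,0,0,0,0,0,0,0,0,0,0,0,0,0,0],"grip":[0.06,0.06,0.06,0.06,0.045,0.045,0.04,0.04,0.02,0.02,0.02,0.02,0.02,0.02,0.02,0.02]}' 10
python3 - <<'E'
from h import *
im=robot.get_image("scene");cv2.imwrite("pics/c.png",cv2.resize(cv2.cvtColor(im["image"],cv2.COLOR_RGB2BGR)[100:340,200:520],(800,600)))
E
```

```text
time: 3.43
tcp_pos: [505.3, 43.2, 128.3]
tool_rot: [2.123, 2.316, 0.001]
force: [-0.9, -0.1, 5.7]
opening: 29.3
gripper_force: 10.0
```

View pics/c.png

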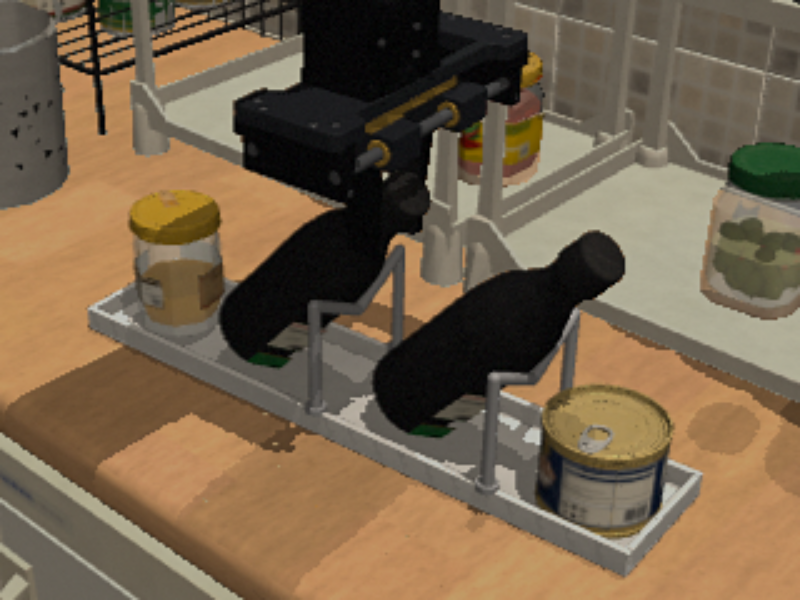

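```bash
cat > lean.py <<'E'
from h import *
from scipy.optimize import least_squares
import sys
th=np.radians(5);ey=np.array([-np.sin(th),np.cos(th)]);ex=np.array([np.cos(th),np.sin(th)])
im=robot.get_image("scene");P,ok=cloud(im)
for n in sys.argv[1:]:
  for r in robot.regions_of("scene",n)[:2]:
    m=cv2.erode((r["pixels"]&ok).astype(np.uint8),np.ones((3,3)))>0;w=P[m]
    w=np.c_[w[:,:2]@ex,w[:,:2]@ey,w[:,2]]
    c=np.median(w,0);w=w[np.linalg.norm(w-c,axis=1)<140]
    def f(p):
        a=np.array([p[3],-np.sin(p[4]),np.cos(p[4])]);a/=np.linalg.norm(a);v=w-p[:3];s=v@a
        return np.linalg.norm(v-s[:,None]*a,axis=1)-np.where(s<115,29,15)
    b=min((least_squares(f,[c[0]+20,c[1]+70*np.sin(g),10,0,g],loss="soft_l1",f_scale=2) for g in(0,.3,.6)),key=lambda o:o.cost);p=b.x
    print(n,round(r["conf"],2),"foot",p[:3].round(1),"cant",p[3].round(3),"lean",np.degrees(p[4]).round(1),"axis y at z=4",(p[1]+np.tan(p[4])*(p[2]-4)).round(1),"y rng",np.percentile(w[:,1],[1,99]).round(),"z rng",np.percentile(w[:,2],[1,99]).round(),"n",len(w))
o=robot.get_obs();t=o["tcp_pos"];print("G rot",(t[:2]@ex).round(1),(t[:2]@ey).round(1),(t[2]+19).round(1),"F",o["force"].round(1),o["opening"].round(1),o["time"])
E
python3 -m inch '{"offset":[[0.003,0,-0.004],[0.008,0,-0.008],[0.014,0,-0.012],[0.02,0,-0.015],[0.026,0,-0.018],[0.032,0,-0.021],[0.039,0,-0.023],[0.046,0,-0.025],[0.046,0,-0.025],[0.046,0,-0.025]],"turn":[0,0,0,0,0,0,0,0,0,0],"grip":[0.02,0.02,0.02,0.02,0.02,0.02,0.02,0.02,0.02,0.02]}' 8
python3 lean.py bottle_left bottle_right
```

```text
time: 4.32
tcp_pos: [501.0, 89.4, 153.0]
tool_rot: [-2.122, -2.317, 0.0]
force: [-0.1, -0.7, -4.1]
opening: 30.3
gripper_force: 8.0
bottle_left 0.84 foot [506.   93.1  21.7] cant -0.011 lean 16.6 axis y at z=4 98.4 y rng [ 28. 104.] z rng [ 19. 196.] n 2396
bottle_right 0.58 foot [505.  -35.7  37.2] cant 0.013 lean 40.5 axis y at z=4 -7.4 y rng [-154.  -17.] z rng [ 22. 173.] n 3133Traceback (most recent call last):
  File "lean.py", line 16, in <module>
    o=robot.get_obs();t=o["tcp_pos"];print("G rot",(t[:2]@ex).round(1),(t[:2]@ey).round(1),(t[2]+19).round(1),"F",o["force"].round(1),o["opening"].round(1),o["time"])
                                                                                                                                      ^^^^^^^^^^^^^^^^^^
AttributeError: 'float' object has no attribute 'round'
```

```bash
sed -i 's/o\["opening"\].round(1)/o["opening"]/' lean.py
python3 -m inch '{"offset":[[0.004,0,0.001],[0.01,0,0.002],[0.017,0,0.002],[0.025,0,0.002],[0.031,0,0.003],[0.037,0,0.003],[0.043,0,0.004],[0.048,0,0.005],[0.048,0,0.005],[0.048,0,0.005],[0.048,0,0.005]],"turn":[0,0,0,0,0,0,0,0,0,0,0],"grip":[0.02,0.02,0.02,0.02,0.02,0.02,0.02,0.02,0.02,0.02,0.02]}' 6
python3 lean.py bottle_left
```

```text
time: 5.38
tcp_pos: [497.4, 138.0, 148.5]
tool_rot: [-2.122, -2.317, -0.003]
force: [-0.1, 2.2, 5.2]
opening: 29.6
gripper_force: 6.0
bottle_left 0.66 foot [506.3  96.2  12.7] cant -0.004 lean -0.5 axis y at z=4 96.1 y rng [ 66. 110.] z rng [ 10. 196.] n 2572
G rot 507.5 94.1 167.5 F [-0.2  3.2  4. ] 29.637075003850658 5.4833
```

```bash
python3 -m inch '{"offset":[[0,0,0],[0,0,0],[0,0,0],[0,0,0],[0,0,0],[0,0,-0.01],[0,0,-0.03],[0,0,-0.06],[0,0,-0.085],[0,0,-0.085],[0,0,-0.085]],"turn":[0,0,0,0,0,0,0,0,0,0,0],"grip":[0.034,0.038,0.05,0.06,0.06,0.06,0.06,0.06,0.06,0.06,0.06]}' 10
python3 lean.py bottle_left bottle_right
```

```text
time: 6.4
tcp_pos: [497.8, 137.0, 234.9]
tool_rot: [2.122, 2.315, 0.005]
force: [0.7, 0.8, -1.4]
opening: 59.8
gripper_force: 0.0
bottle_left 0.76 foot [505.7  96.7  21.7] cant 0.016 lean -0.9 axis y at z=4 96.5 y rng [ 67. 112.] z rng [ 12. 196.] n 2926
bottle_left 0.31 foot [507.4 182.7  35.6] cant -0.004 lean 0.1 axis y at z=4 182.8 y rng [152. 207.] z rng [ 8. 92.] n 1740
bottle_right 0.95 foot [504.9 -34.2  35.6] cant 0.012 lean 40.6 axis y at z=4 -7.1 y rng [-153.  -15.] z rng [ 21. 173.] n 3196
G rot 506.5 92.9 251.3 F [ 0.1 -0.3 -0.6] 59.89010914341596 6.55
```

```bash
python3 -m inch '{"offset":[[-0.04,-0.002,0],[-0.08,-0.002,0],[-0.12,-0.002,0],[-0.16,-0.002,0],[-0.2,-0.002,0],[-0.225,-0.002,0],[-0.225,-0.002,0],[-0.225,-0.002,0.02],[-0.225,-0.002,0.05],[-0.225,-0.002,0.08],[-0.225,-0.002,0.1065],[-0.225,-0.002,0.1065],[-0.225,-0.002,0.1065],[-0.225,-0.002,0.1065],[-0.225,-0.002,0.1065],[-0.225,-0.002,0.1065],[-0.225,-0.002,0.1065],[-0.225,-0.002,0.1065],[-0.225,-0.002,0.1065],[-0.225,-0.002,0.1065]],"turn":[0,0,0,0,0,0,0,0,0,0,0,0,0,0,0,0,0,0,0,0],"grip":[0.06,0.06,0.06,0.06,0.06,0.06,0.06,0.06,0.06,0.06,0.06,0.06,0.05,0.04,0.03,0.02,0.02,0.02,0.02,0.02]}' 10
python3 lean.py bottle_right
```

```text
time: 8.22
tcp_pos: [515.2, -87.5, 127.2]
tool_rot: [2.122, 2.315, 0.002]
force: [1.6, -0.2, 3.4]
opening: 29.7
gripper_force: 10.0
bottle_right 0.68 foot [504.2 -35.2  36.6] cant 0.019 lean 40.0 axis y at z=4 -7.9 y rng [-154.  -14.] z rng [ 20. 169.] n 2648
G rot 505.6 -132.1 146.1 F [ 1.1 -0.1  5. ] 29.20440668511766 8.3167
```

```bash
python3 -m inch '{"offset":[[0.003,0,-0.004],[0.008,0,-0.008],[0.014,0,-0.012],[0.02,0,-0.016],[0.026,0,-0.019],[0.032,0,-0.022],[0.039,0,-0.024],[0.046,0,-0.026],[0.046,0,-0.026],[0.046,0,-0.026]],"turn":[0,0,0,0,0,0,0,0,0,0],"grip":[0.02,0.02,0.02,0.02,0.02,0.02,0.02,0.02,0.02,0.02]}' 8
python3 lean.py bottle_right
```

```text
time: 9.15
tcp_pos: [510.5, -41.1, 152.5]
tool_rot: [-2.121, -2.317, -0.0]
force: [-0.9, -0.3, -4.4]
opening: 30.0
gripper_force: 8.0
bottle_right 0.92 foot [502.9 -35.8  31.2] cant 0.019 lean 17.8 axis y at z=4 -27.1 y rng [-102.  -20.] z rng [ 19. 195.] n 2824
G rot 504.8 -86.3 171.4 F [ 0.1 -0.5 -3. ] 29.789958788642426 9.25
```

```bash
python3 -m inch '{"offset":[[0.004,0,0.001],[0.01,0,0.002],[0.017,0,0.002],[0.025,0,0.002],[0.031,0,0.003],[0.037,0,0.003],[0.043,0,0.004],[0.048,0,0.005],[0.048,0,0.005],[0.048,0,0.005],[0.048,0,0.005]],"turn":[0,0,0,0,0,0,0,0,0,0,0],"grip":[0.02,0.02,0.02,0.02,0.02,0.02,0.02,0.02,0.02,0.02,0.02]}' 6
python3 lean.py bottle_right
```

```text
time: 10.17
tcp_pos: [506.6, 7.5, 147.9]
tool_rot: [-2.122, -2.317, -0.002]
force: [0.8, 2.1, 5.1]
opening: 29.7
gripper_force: 6.0
bottle_right 0.88 foot [503.5 -32.4  16. ] cant 0.009 lean -0.0 axis y at z=4 -32.4 y rng [-63. -15.] z rng [ 12. 191.] n 2902
G rot 505.3 -36.7 166.9 F [-0.9  1.6  5.9] 29.71648491896135 10.2667
```

Upright; release and lift clear.

```bash
python3 -m inch '{"offset":[[0,0,0],[0,0,0],[0,0,0],[0,0,0],[0,0,0],[0,0,-0.01],[0,0,-0.03],[0,0,-0.06],[0,0,-0.09],[0,0,-0.12],[0,0,-0.13],[0,0,-0.13],[0,0,-0.13]],"turn":[0,0,0,0,0,0,0,0,0,0,0,0,0],"grip":[0.034,0.038,0.05,0.06,0.06,0.06,0.06,0.06,0.06,0.06,0.06,0.06,0.06]}' 10
python3 lean.py bottle_left bottle_right
python3 - <<'E'
from h import *
im=robot.get_image("scene");cv2.imwrite("pics/d.png",cv2.resize(cv2.cvtColor(im["image"],cv2.COLOR_RGB2BGR)[100:340,200:520],(800,600)))
E
```

```text
time: 11.35
tcp_pos: [506.4, 6.1, 277.8]
tool_rot: [2.123, 2.316, 0.001]
force: [-0.2, -0.8, -0.4]
opening: 59.9
gripper_force: 0.0
bottle_left 0.98 foot [505.8  96.7  20.3] cant 0.014 lean -0.8 axis y at z=4 96.4 y rng [ 67. 114.] z rng [  9. 196.] n 3012
bottle_right 0.76 foot [503.6 -32.   20.9] cant 0.01 lean -1.0 axis y at z=4 -32.3 y rng [-62. -14.] z rng [ 12. 196.] n 3464
bottle_right 0.43 foot [508.1 183.2 -25.8] cant -0.013 lean 0.4 axis y at z=4 183.0 y rng [152. 207.] z rng [ 8. 92.] n 1665
G rot 504.3 -38.0 295.3 F [-0.9 -0.1  0.1] 59.952106723854314 11.5
```

View pics/d.png

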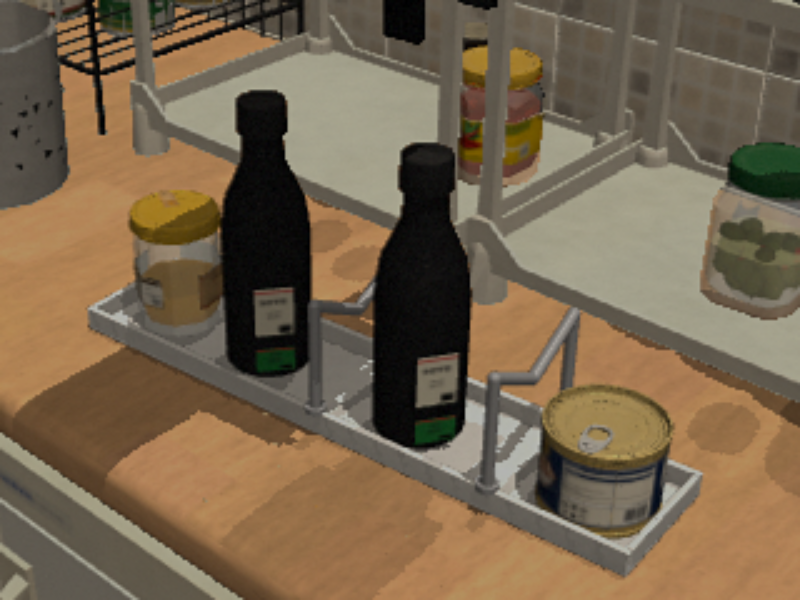

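Both bottles stand upright in their bays, at (265,240) and (420,300). The jar at (178,260) and the tin at (605,455) have not moved, and the gripper is clear.

```bash
python3 -c "
from rig import robot
print(robot.job_done())"
```

```text
the job is handed in; nothing more can be done
None
```

Both sauce bottles now stand upright and released on the tray floor in their own bays, about 13 mm (left) and 14 mm (right) towards +y from bay centre; the honey jar and tin were left where they stood, and the job was handed in at about 11.6 s.

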